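# Stock a jar in a clamped row: find the thread, part the row, close it again

## Task

Put the loose jam jar into the tight row in the wooden caddy, right beside the other jam jar of the same shape. The wing knob that clamps the sliding end stop may have a right- or a left-hand thread, so try which way it gives, slacken it, slide the row apart without changing its order and set the jar down in the gap; then push the stop up snug so that the row is close again and turn the knob back tight. Leave every jar and tin upright, and do not disturb the bell, the price card or the tongs.

Things in the scene. Friction and masses are not known exactly. Their poses are not given: they have to be found in the camera images.
- caddy: Fixed wooden jar caddy, 88 x 440 x 82 mm. Origin: centre of its underside; z up, y along the row towards the clamp end. Board top at z = 14 mm; side rails' tops at z = 34 mm, 68 mm clear between them; fixed end plate at -y, inner face at y = -208 mm. The row stands at x = 0: the other jam jar and two tins in any order at y = -176.5, -114, -51.5 mm, then a third tin at 9 mm, next to the stop.
- stop (a joint): Sliding end stop, m, range 0 to 0.095, starts at 5 to 9 mm; grows as it slides along +y, away from the end plate. Its face towards the row is at caddy y = 34 mm + this value. Knob tight: clamped (30 N do not move it). Knob 0.6 rad or more from tight: slides with about 2 N; pushing the whole row along adds up to 10 N. With the jar in and the row fully closed up the value is 45 to 52 mm.
- stop_face (a point): Middle of the stop's face towards the row, 49 mm above the table; axes as the caddy's. The stop: plate 64 mm wide, 12 mm thick, top 82 mm above the table; behind it (+y) a block 77 mm long, 64 mm wide, top 46 mm above the table, that carries the wing knob 58 mm behind the face.
- knob (a joint): Clamp knob on the stop, rad, positive counter-clockwise seen from above. 0 = tight. It leaves 0 one way only, up to 2.4 rad; which way (the hand of the thread) changes from start to start and cannot be seen. The wrong way it is solid (under 0.07 rad of give); the right way it turns with about 0.25 N m. The clamp lets go by 0.6 rad, and is fast again below 0.2 rad. It stays where it is left.
- knob_grip (a point): Point on the knob's vertical axis in the middle of its wing, 72 mm above the table; y along the wing, z up. The wing: upright black plastic bar 56 mm long, 13 mm thick, 24 mm high (top 83 mm above the table). At joint 0 the wing lies along the caddy's y.
- loose_jar: The loose jam jar: glass jar with screw cap, 62 mm diameter, 86 mm tall, 0.36 kg. Origin at the centre of its underside, z up. Stands on the table; its place is swapped with the bell's or the price card's.
- row_jar: The other jam jar, same shape as the loose one, standing in one of the first three places of the row. Origin at the centre of its underside, z up.
- tin_a: Food tin in the row, 57 mm diameter, 72 mm tall, 0.18 kg. Origin at the centre of its underside.
- tin_b: Second food tin in the row, same as the first.
- tin_c: Third food tin, same shape, the last of the row, beside the stop.
- bell: Bystander: counter bell, 76 mm diameter, 56 mm high. Origin at the centre of its underside.
- price_card: Bystander: price card in a wooden foot, 28 x 68 x 85 mm (its x, y, z). Origin at the centre of its underside.
- tongs: Bystander: bread tongs lying on the table in front of the caddy, 58 x 212 x 25 mm (its x, y, z). Origin at the centre of the underside.
There are look-alikes about, which are no part of the job. Leave any orange or red look-alike of the tin_a alone.

How it is judged:
On the way, in this order (a step that is already met when the one before it is completed fails the run):
1. the clamp knob is slackened (turned at least 0.6 rad from tight) ((value of joint knob above 0.6 rad or value of joint knob below -0.6 rad)), for 0.2 s.
2. the loose jam jar stands in the row on the caddy's board, beside the other jam jar (x of loose_jar in the frame of caddy between -0.016 and 0.016 m and z of loose_jar in the frame of caddy below 0.022 m and y of loose_jar in the frame of caddy above -0.205 m and y of loose_jar in the frame of stop_face below -0.02 m and angle between loose_jar's own z axis and vertical below 0.1 rad and horizontal distance between loose_jar and row_jar below 0.08 m), for 0.2 s.
At the end, for the whole second after the job is handed in: All five jars and tins stand upright in the caddy between end plate and stop, row order kept (none moved over 90 mm), the jam jars neighbours (centres within 72 mm), stop snug (joint under 55 mm: about 10 mm play in the row), knob tight (within 0.2 rad of 0), all released and at rest (x of loose_jar in the frame of caddy between -0.016 and 0.016 m and z of each of loose_jar, row_jar, tin_a, tin_b, tin_c in the frame of caddy below 0.022 m and y of each of loose_jar, row_jar, tin_a, tin_b, tin_c in the frame of caddy above -0.205 m and y of each of loose_jar, row_jar, tin_a, tin_b, tin_c in the frame of stop_face below -0.02 m and angle between each of loose_jar, row_jar, tin_a, tin_b, tin_c's own z axis and vertical below 0.1 rad and x of row_jar in the frame of caddy between -0.016 and 0.016 m and x of tin_a in the frame of caddy between -0.016 and 0.016 m and x of tin_b in the frame of caddy between -0.016 and 0.016 m and x of tin_c in the frame of caddy between -0.016 and 0.016 m and distance of each of row_jar, tin_a, tin_b, tin_c from where it was at the start of the episode below 0.09 m and horizontal distance between loose_jar and row_jar below 0.072 m and value of joint stop below 0.055 m and value of joint knob between -0.2 and 0.2 rad and linear speed of loose_jar below 0.02 m/s); the robot touches nothing.
It fails at once if a bystander (bell, price card or tongs) is moved more than 30 mm (distance of any of bell, price_card, tongs from where it was at the start of the episode above 0.03 m).
It fails at once if a jar or tin is knocked over (tilted more than 0.6 rad) (angle between any of loose_jar, row_jar, tin_a, tin_b, tin_c's own z axis and vertical above 0.6 rad).
It also fails if it takes over 72 s, if anything falls off the work surface, if the arm or the gripper's body presses on something with over 40 N, if the wrist force passes 120 N, or if a joint passes its speed limit or range.

## Robot

A 6-joint arm with a two-finger parallel gripper is mounted at the origin on a cart in front of the work surface, level with it; the furniture and walls round the work are solid. World frame = base frame: x ahead of the robot, y to its left, z up, the work surface at z = 0. Lengths are in m, angles in rad, forces in N, time in s.
With the tool pointing down it reaches from about 0.35 to 0.775 m from the base axis. Payload 5.5 kg.
Tool frame: the origin (TCP) lies midway between the tips of the shut fingers; the grasp point (between the pads) lies 19 mm behind it (env.hold_point_z is the distance from the TCP to the grasp point, in m); z points along the fingers, y is the line along which they close (so a half turn about z gives the same grasp; the last joint's range is limited). The gripper opens to 85 mm and grips with 20 to 120 N. Pads are 22 mm wide; open, the fingers measure 114 mm over their backs; the gripper's body (76 mm by 85 mm) begins 54 mm behind the grasp point. The pads swing forward as they close: fully open they stand 13 mm farther back than shut.
Start: joints at [-0.14, 0.313, 0.046, 1.304, 0, 1.431], TCP at [0.575, -0, 0.231] pointing down, gripper open.
Joint ranges: [-2.76, 2.76], [-0.86, 1.69], [-1.03, 1.26], [-2.2, 2.34], [-1.47, 1.5], [-3.14, 3.14]. Speed limits (rad/s): [2.57, 2.57, 3.14, 3.14, 3.14, 3.14].

## Interface

Orientations are given as a unit quaternion [w, x, y, z].
In Python, from workcell import env, read_camera gives the robot as it stands. The module is installed in compiled form; this text tells all that it offers.
- The arm moves only by the tool carry_out, never from a script. Its argument "moves" is a list of rows, each an object of numbers: "tx", "ty", "tz": the shift along the world's x, y, z in cm; "wx", "wy", "wz": the turn, a rotation vector about the world's x, y, z in rad; "claw": the closure, from -1 (fully open) to 1 (shut). A call has 1 to 8 rows; each row shifts and turns the commanded pose from where the row before left it; what a row does not reach is not made up. A row lasts 1/8 s, in which the tool goes at most 62.5 mm and 10.7 degrees, less where a joint would pass 70% of its speed; a pose out of reach is approached as far as the arm can. A call is refused whole if a number of a shift passes 6.25 or a number of a turn 0.188, either way. A call with a gripper value outside its range is refused whole. The fingers move at their own pace and stop on an object; "newtons" is the grip in N (left out, the last holds). Time passes only in rows, so rows that do not move let the fingers close. It gives the time, the measured TCP pose, the force, the opening and the grip force at its end, in the units of the state.
- env.get_state(): the state, without advancing time (a new reading comes with each control period).
- read_camera(name): name is "scene" or "side" or "wrist"; returns a dict with "image" (400x640x3 uint8, blue, green, red), "z_map" (400x640 float32, m along the optical axis (not along the pixel's ray), 0 where there is no reading), "fx", "fy", "cx", "cy" (pixels), "k1" (the pictures are not rectified: a ray, as slopes to the right and down, at radius r is drawn at 1 + k1 r^2 times it, then the intrinsics apply), "camera_from_world" (4x4, takes a point from world to camera coordinates); the wrist camera has in their place "hand_eye" (4x4, takes a point from camera to tool coordinates, whose origin is the TCP and whose axes are the flange's). Camera axes: x right, y down, z forward; pixel columns grow to the right and rows downward; lengths in m; the calibration is good to about 2 mm. A picture is of the moment at which its call begins: read the wrist's pose just before it.
- env.hand_in(): hands the job in; it is judged then, once.
The state is a dict: "clock": time; "joint_pos": joint angles; "qvel": joint speeds; "tau": joint torques, N m; "tcp_pos": TCP position; "orientation": TCP orientation; "wrist_force": force on the tool from outside, world axes, zero at the start; "ft_torque": the same for the moment, N m; "finger_gap": finger opening in m; "grip_force": force on a finger pad.
Only numpy, scipy, OpenCV 4.12 (cv2) and the standard library are available. Lean on these libraries where they do the work, as an engineer would, in place of code of your own. Each camera call takes 0.05 s, during which the arm holds its last target. There are 200 camera calls.

## Working session

There is one attempt and no reset: what is moved stays moved. The work goes in short steps, Python scripts to look and compute and a tool call to move; the robot and the scene stay as the last step left them, time stands still between calls to the robot, and variables do not carry over. Pictures are saved under pics/ and viewed, at most 11 in all, crops included, and the job is handed in when it is done.

Besides the shell and the picture viewer there is one more tool, called as name(argument=value, ...), one argument or row to a line, values as JSON. carry_out: Moves the arm, as the interface text tells. Its arguments: {"type":"object","properties":{"moves":{"type":"array","items":{"type":"object","properties":{"tx":{"type":"number"},"ty":{"type":"number"},"tz":{"type":"number"},"wx":{"type":"number"},"wy":{"type":"number"},"wz":{"type":"number"},"claw":{"type":"number"}}}},"newtons":{"type":"number"}},"required":["moves"]}

```bash
mkdir -p pics; cat > h.py <<'E'
import numpy as np, cv2
from workcell import env, read_camera
from scipy.spatial.transform import Rotation as R
def pts(name):
    s=env.get_state(); c=read_camera(name); z=c["z_map"]
    K=np.array([[c["fx"],0,c["cx"]],[0,c["fy"],c["cy"]],[0,0,1.]])
    v,u=np.mgrid[:400,:640]
    n=cv2.undistortPoints(np.stack([u.ravel(),v.ravel()],1).astype(float)[:,None],K,np.array([c["k1"],0,0,0.]))[:,0]
    P=np.c_[n,np.ones(len(n))]*z.reshape(-1,1)
    if name=="wrist":
        T=np.eye(4); T[:3,:3]=R.from_quat(s["orientation"],scalar_first=True).as_matrix(); T[:3,3]=s["tcp_pos"]; T=T@c["hand_eye"]
    else: T=np.linalg.inv(c["camera_from_world"])
    W=(P@T[:3,:3].T+T[:3,3]).reshape(400,640,3); W[z<=0]=np.nan
    return c["image"],W
E
python3 - <<'E'
from h import *
s=env.get_state(); print(s, env.hold_point_z)
for n in ["scene","side"]:
    im,W=pts(n); cv2.imwrite(f"pics/{n}0.png",im); np.save(n+"0.npy",W)
E
```

```text
{'clock': 0.0, 'joint_pos': array([-1.39590152e-01,  3.13983042e-01,  4.50025020e-02,  1.30357942e+00,
       -2.73886257e-05,  1.43118634e+00]), 'qvel': array([ 1.62464321e-03,  4.12672648e-05, -1.87809472e-04,  5.52870992e-04,
       -6.23480912e-05,  3.80505170e-04]), 'tau': array([-2.90074182e-03, -4.80629075e+01,  2.98531097e+01,  1.95313990e-02,
       -3.83516899e-04, -4.27451073e-05]), 'tcp_pos': array([5.74508400e-01, 5.68030950e-05, 2.30428348e-01]), 'orientation': array([-6.95994704e-04,  7.07099484e-01,  7.07113528e-01, -5.41645764e-04]), 'wrist_force': array([-1.00993117, -0.14296531,  0.01427827]), 'ft_torque': array([-0.05545525,  0.02270609,  0.01553731]), 'grip_force': 0.0, 'finger_gap': 0.0851982030232403} 0.0187
```

View pics/scene0.png

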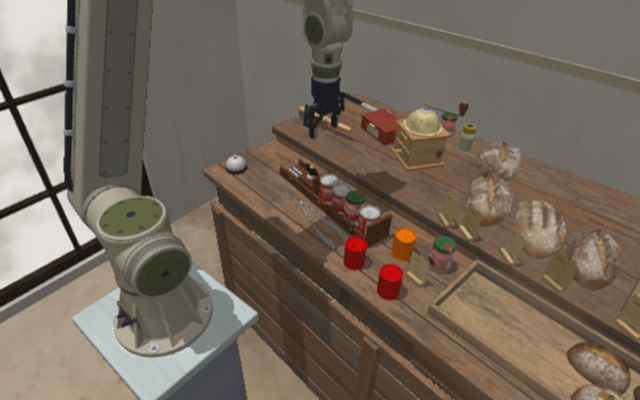

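View pics/side0.png

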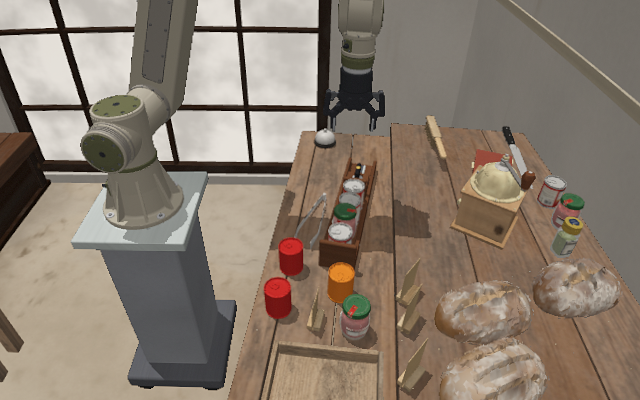

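The row, from the end plate, is tin, jam jar (green lid, scene ~355,200), tin, tin, then the stop. The loose jar is at scene (443,252) / side (357,317). The price card is next to it, the bell is at the far left, and the red and orange tins are look-alikes.

```bash
python3 - <<'E'
from h import *
for n,L in {"side":dict(loose=(357,303),rowjar=(345,211),tin0=(341,232),t2=(350,200),t3=(354,186),knob=(358,168),bell=(325,138),card=(315,310),red1=(290,245),red2=(277,285),or_=(341,270)),"scene":dict(loose=(445,243),rowjar=(355,198),tin0=(370,213),t2=(341,190),t3=(329,181),knob=(311,172),bell=(235,160),card=(417,270),red1=(355,242),red2=(390,268),or_=(403,236))}.items():
    W=np.load(n+"0.npy")
    for k,(u,v) in L.items(): print(n,k,np.round(W[v,u],3))
W=np.concatenate([np.load(n+"0.npy").reshape(-1,3) for n in("side","scene")])
W=W[np.isfinite(W).all(1)]
m=(W[:,2]>.02)&(W[:,2]<.1)&(W[:,0]>.25)&(W[:,0]<.8)&(abs(W[:,1])<.65)
W=W[m]
# height map top view, 1.25 mm/pix
im=np.zeros((560,800,3),np.uint8)
o=np.argsort(W[:,2]);W=W[o]
r=((.8-W[:,0])/.001).astype(int); c=((.4-W[:,1])/.001).astype(int)
ok=(r>=0)&(r<560)&(c>=0)&(c<800)
col=cv2.applyColorMap((W[:,2]/.1*255).astype(np.uint8)[:,None],cv2.COLORMAP_JET)[:,0]
for a,b,k in zip(r[ok],c[ok],col[ok]): cv2.circle(im,(int(b),int(a)),1,k.tolist(),-1)
cv2.imwrite("pics/top0.png",im)
E
```

```text
side loose [ 0.569 -0.408  0.086]
side rowjar [ 0.557 -0.142  0.1  ]
side tin0 [ 0.546 -0.195  0.08 ]
side t2 [ 0.574 -0.078  0.083]
side t3 [ 0.588 -0.018  0.083]
side knob [0.606 0.071 0.08 ]
side bell [0.516 0.308 0.035]
side card [ 0.486 -0.385  0.031]
side red1 [ 0.427 -0.229  0.069]
side red2 [ 0.405 -0.35   0.07 ]
side or_ [ 0.542 -0.307  0.071]
scene loose [ 0.568 -0.414  0.086]
scene rowjar [ 0.549 -0.143  0.101]
scene tin0 [ 0.547 -0.198  0.078]
scene t2 [ 0.568 -0.08   0.087]
scene t3 [ 0.581 -0.024  0.085]
scene knob [0.601 0.064 0.067]
scene bell [0.51  0.325 0.042]
scene card [ 0.486 -0.39   0.036]
scene red1 [ 0.435 -0.23   0.069]
scene red2 [ 0.418 -0.348  0.069]
scene or_ [ 0.538 -0.311  0.067]
```

View pics/top0.png

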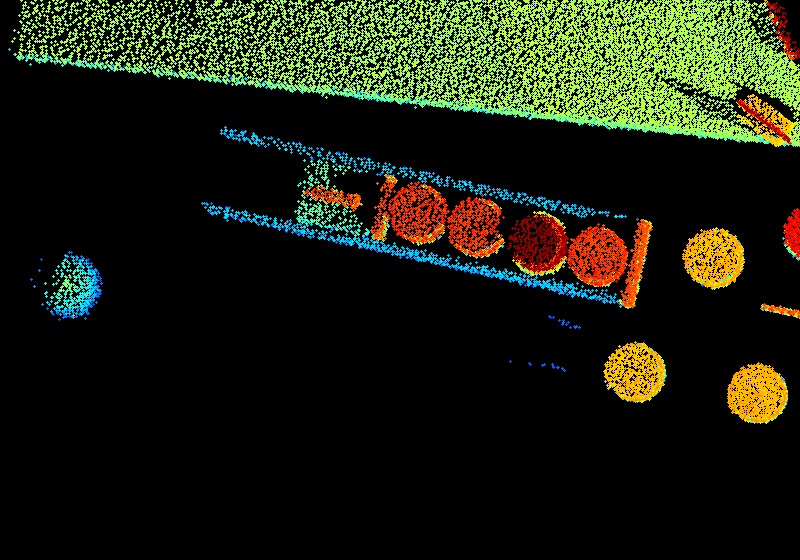

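```bash
python3 - <<'E'
from h import *
from scipy.optimize import minimize
W=np.concatenate([np.load(n+"0.npy").reshape(-1,3) for n in("side","scene")]); W=W[np.isfinite(W).all(1)]
def fit(c,r,z,tol=.005):
    P=W[(abs(W[:,2]-z)<tol)&(np.linalg.norm(W[:,:2]-c,axis=1)<r+.012)]
    # disc: maximise containment + min-area ; use robust enclosing via penalised radius
    f=lambda q: np.mean(np.clip(np.linalg.norm(P[:,:2]-q,axis=1)-(r-.001),0,None)**1)
    q=minimize(f,c,method="Nelder-Mead").x; return q,len(P),np.median(P[:,2])
res={}
for k,c,r,z in [("tin0",(.546,-.197),.0285,.086),("jar",(.557,-.142),.029,.1),("t2",(.573,-.075),.0285,.086),("t3",(.587,-.018),.0285,.086),("loose",(.568,-.41),.029,.086)]:
    q,n,zz=fit(np.array(c),r,z); res[k]=q; print(k,q.round(4),n,zz.round(4))
P=np.array([res[k] for k in("tin0","jar","t2","t3")]); Y=np.array([-.1765,-.114,-.0515,.009])
d=np.polyfit(Y,P,1); print("dir",d[0],np.linalg.norm(d[0]),"origin",d[1]); 
e=d[0]/np.linalg.norm(d[0]); print("angle of y axis",np.arctan2(e[1],e[0])); x=np.array([e[1],-e[0]])
print("resid",(P-d[1])@x,(P-d[1])@e-Y)
Q=W[(W[:,2]>.015)&(W[:,2]<.11)]; L=np.c_[(Q[:,:2]-d[1])@x,(Q[:,:2]-d[1])@e,Q[:,2]]
def show(n,m): A=L[m]; print(n,len(A),np.percentile(A,[2,10,50,90,98],axis=0).round(4).tolist())
b=abs(L[:,0])<.03
show("stop plate",b&(L[:,1]>.032)&(L[:,1]<.06)&(L[:,2]>.075))
k=b&(L[:,1]>.06)&(L[:,1]<.15)&(L[:,2]>.076); show("knob",k)
show("endplate",(abs(L[:,0])<.05)&(L[:,1]<-.2)&(L[:,1]>-.23)&(L[:,2]>.06))
r=(L[:,2]>.028)&(L[:,2]<.038)&(abs(L[:,1])<.21); show("rail+",r&(L[:,0]>.03)&(L[:,0]<.05)); show("rail-",r&(L[:,0]<-.03)&(L[:,0]>-.05))
A=L[k]; print("wing fit",np.polyfit(A[:,1],A[:,0],1))
for lo,hi in((.05,.06),(.06,.12)): pass
print("tall near loose:",[(g.round(3).tolist()) for g in Q[(np.linalg.norm(Q[:,:2]-res["loose"],axis=1)<.09)&(np.linalg.norm(Q[:,:2]-res["loose"],axis=1)>.04)][::60]])
im,V=pts("wrist"); cv2.imwrite("pics/wrist0.png",im)
E
```

```text
tin0 [ 0.5437 -0.1968] 465 0.0827
jar [ 0.5571 -0.138 ] 487 0.099
t2 [ 0.574  -0.0704] 350 0.0829
t3 [ 0.5864 -0.0189] 380 0.0827
loose [ 0.5678 -0.413 ] 823 0.086
dir [0.23433199 0.97181424] 0.9996671402413898 origin [ 0.58481741 -0.02512016]
angle of y axis 1.334184693113874
resid [ 2.64049972e-04 -4.55698782e-04  1.16854222e-04  7.47945884e-05] [-5.58632407e-05 -2.22952914e-03  4.97846712e-03 -2.58223244e-03]
stop plate 118 [[-0.0294, 0.0327, 0.0765], [-0.025, 0.0348, 0.0774], [-0.0018, 0.041, 0.0806], [0.0232, 0.0466, 0.0832], [0.0274, 0.0486, 0.0855]]
knob 108 [[-0.0098, 0.0683, 0.0766], [-0.0087, 0.0705, 0.0775], [-0.0044, 0.0915, 0.081], [0.002, 0.114, 0.0833], [0.0027, 0.1197, 0.0839]]
endplate 650 [[-0.0397, -0.2231, 0.0605], [-0.0327, -0.2216, 0.0632], [-0.0002, -0.2187, 0.0766], [0.0356, -0.2042, 0.082], [0.0434, -0.2013, 0.0846]]
rail+ 335 [[0.0309, -0.1773, 0.0288], [0.0331, -0.1428, 0.0302], [0.0375, -0.0118, 0.0324], [0.0426, 0.1742, 0.0347], [0.0445, 0.2003, 0.0361]]
rail- 621 [[-0.0476, -0.196, 0.0284], [-0.0454, -0.1563, 0.0294], [-0.0408, 0.0001, 0.0325], [-0.035, 
[... 232 characters left out ...]
0.032], [0.528, -0.337, 0.019], [0.482, -0.407, 0.074], [0.478, -0.416, 0.057], [0.478, -0.418, 0.035], [0.521, -0.479, 0.043], [0.527, -0.485, 0.043], [0.571, -0.486, 0.041], [0.602, -0.489, 0.042], [0.525, -0.487, 0.032], [0.545, -0.491, 0.034], [0.566, -0.492, 0.033], [0.595, -0.495, 0.033], [0.552, -0.489, 0.017], [0.583, -0.493, 0.016], [0.553, -0.33, 0.069], [0.654, -0.434, 0.055], [0.647, -0.426, 0.043], [0.647, -0.439, 0.04], [0.653, -0.43, 0.015], [0.531, -0.341, 0.026], [0.489, -0.396, 0.081], [0.488, -0.387, 0.061], [0.591, -0.487, 0.041], [0.492, -0.368, 0.026], [0.492, -0.374, 0.023], [0.488, -0.385, 0.027], [0.488, -0.404, 0.032], [0.549, -0.491, 0.038], [0.539, -0.491, 0.035]]
```

View pics/wrist0.png

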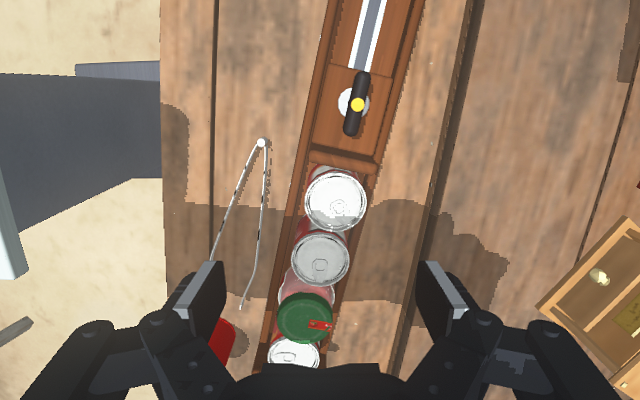

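Wrist view: the knob's wing is at (357,103), aligned with the caddy. The tins are at (335,200) and (320,260), the jam jar's green lid at (305,318), and the tongs on the left. I'll refine the caddy frame with wrist depth.

```bash
python3 - <<'E'
from h import *
im,V=pts("wrist")
g=im.max(2)
m=(g<60)&(V[...,2]>.055)&(V[...,2]<.09); m[:60]=0; m[160:]=0; m[:,:330]=0;m[:,385:]=0
yel=np.zeros_like(m); 
P=V[m]; print(len(P),P[:,2].min(),P[:,2].max())
T=P[P[:,2]>.075]; r=cv2.minAreaRect((T[:,:2]*1000).astype(np.float32)); print("wing",r,T.mean(0))
W=V.reshape(-1,3); W=W[np.isfinite(W).all(1)]
e=np.array([.2343,.9722]); x=np.array([e[1],-e[0]]); o=np.array([.5848,-.0251])
L=np.c_[(W[:,:2]-o)@x,(W[:,:2]-o)@e,W[:,2]]
for y0 in np.arange(-.1,.12,.04):
    s=L[(abs(L[:,1]-y0)<.01)&(abs(L[:,2]-.034)<.004)]
    a=s[(s[:,0]>.025)&(s[:,0]<.06)];b=s[(s[:,0]<-.025)&(s[:,0]>-.06)]
    print(round(y0,2),len(a),len(b),np.percentile(a[:,0],[3,97]) if len(a) else 0,np.percentile(b[:,0],[3,97]) if len(b) else 0)
s=L[(abs(L[:,0])<.028)&(L[:,1]>.025)&(L[:,1]<.065)&(L[:,2]>.078)&(L[:,2]<.086)]; print("plate",len(s),np.percentile(s[:,1],[2,20,50,80,98]))
for n,y0 in(("t3",.007),("t2",-.048)):
    s=L[(abs(L[:,2]-.086)<.005)&(abs(L[:,1]-y0)<.034)&(abs(L[:,0])<.035)]; (c,rr)=cv2.minEnclosingCircle((s[:,:2]*1000).astype(np.float32)); print(n,c,rr)
E
```

```text
220 0.055911073471738404 0.08510841761678933
wing ((605.1663208007812, 69.65046691894531), (54.56310272216797, 12.76276969909668), 78.27125549316406) [0.6044042  0.07295288 0.08002862]
-0.1 110 142 [0.03585766 0.04480122] [-0.04241846 -0.02700535]
-0.06 118 146 [0.0348723  0.04431104] [-0.04305835 -0.03365531]
-0.02 85 161 [0.03538742 0.04360867] [-0.04370383 -0.03437309]
0.02 173 187 [0.03334245 0.04276307] [-0.04446104 -0.03151249]
0.06 183 196 [0.03313405 0.0422212 ] [-0.04507999 -0.03577441]
0.1 202 217 [0.03199378 0.0410081 ] [-0.0457166  -0.03629304]
plate 1256 [0.02553595 0.03048258 0.04270395 0.04813631 0.05098506]
t3 (-2.0598742961883545, 10.933757781982422) 40.73046112060547
t2 (2.1032440662384033, -45.76830291748047) 35.178436279296875
```

carry_out(
  moves=[
    {"tx": 1.5,"ty": 3.5,"tz": -2,"wz": -0.105},
    {"tx": 1.55,"ty": 3.5,"tz": -2,"wz": -0.105},
    {"tz": -4},
    {"tz": -4},
    {"tz": -3.7},
    {"tz": -2},
    {},
  ],
  newtons=50,
)

```text
invalid input at $.moves[0]: expected keys tx, ty, tz, wx, wy, wz, claw
```

All keys are required.

carry_out(
  moves=[
    {"tx": 1.5,"ty": 3.5,"tz": -2,"wx": 0,"wy": 0,"wz": -0.105,"claw": -1},
    {"tx": 1.55,"ty": 3.5,"tz": -2,"wx": 0,"wy": 0,"wz": -0.105,"claw": -1},
    {"tx": 0,"ty": 0,"tz": -4,"wx": 0,"wy": 0,"wz": 0,"claw": -1},
    {"tx": 0,"ty": 0,"tz": -4,"wx": 0,"wy": 0,"wz": 0,"claw": -1},
    {"tx": 0,"ty": 0,"tz": -3.7,"wx": 0,"wy": 0,"wz": 0,"claw": -1},
    {"tx": 0,"ty": 0,"tz": -2,"wx": 0,"wy": 0,"wz": 0,"claw": -1},
    {"tx": 0,"ty": 0,"tz": 0,"wx": 0,"wy": 0,"wz": 0,"claw": -1},
  ],
  newtons=50,
)

```text
clock: 1.08
tcp_pos: [0.6037, 0.07, 0.0522]
orientation: [-0.001, 0.777, 0.629, -0.002]
wrist_force: [-0.6, 0.1, 0.2]
finger_gap: 0.0854
grip_force: 0.0
```

```bash
python3 - <<'E'
from h import *
s=env.get_state(); print(s)
im,V=pts("wrist"); cv2.imwrite("pics/w1.png",im)
E
```

```text
{'clock': 1.075, 'joint_pos': array([-1.65381502e-02,  4.85850664e-01, -1.51004934e-01,  9.38473730e-01,
       -6.22860448e-05,  1.76424396e+00]), 'qvel': array([ 0.00093563, -0.03043906,  0.0475387 ,  0.02057518,  0.00011339,
       -0.00051957]), 'tau': array([-3.92768090e-02, -5.28459299e+01,  2.58107847e+01, -3.53023633e-01,
       -1.27945244e-03,  1.46578481e-05]), 'tcp_pos': array([0.60365145, 0.07000805, 0.05218588]), 'orientation': array([-0.00143093,  0.77731578,  0.62910654, -0.00175796]), 'wrist_force': array([-0.64176817,  0.05888404,  0.1503727 ]), 'ft_torque': array([-0.03172267,  0.01766561,  0.00109968]), 'grip_force': 0.0, 'finger_gap': 0.08541230846979643}
```

View pics/w1.png

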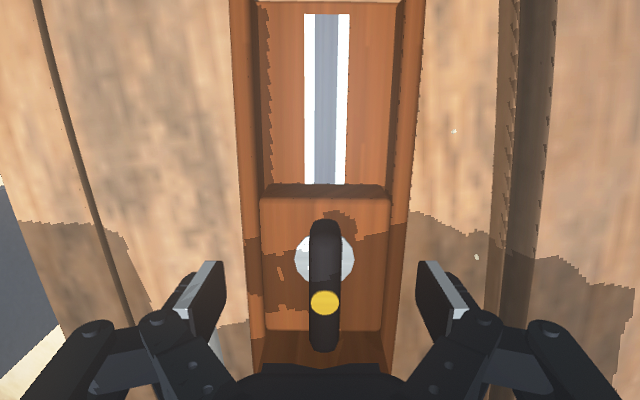

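The wing (325,285) is midway between the pads and aligned with them. I'll close and try counter-clockwise.

carry_out(
  moves=[
    {"tx": 0,"ty": 0,"tz": 0,"wx": 0,"wy": 0,"wz": 0,"claw": 1},
    {"tx": 0,"ty": 0,"tz": 0,"wx": 0,"wy": 0,"wz": 0,"claw": 1},
    {"tx": 0,"ty": 0,"tz": 0,"wx": 0,"wy": 0,"wz": 0,"claw": 1},
    {"tx": 0,"ty": 0,"tz": 0,"wx": 0,"wy": 0,"wz": 0,"claw": 1},
    {"tx": 0,"ty": 0,"tz": 0,"wx": 0,"wy": 0,"wz": 0,"claw": 1},
    {"tx": 0,"ty": 0,"tz": 0,"wx": 0,"wy": 0,"wz": 0,"claw": 1},
  ],
  newtons=50,
)

```text
clock: 1.88
tcp_pos: [0.6055, 0.0701, 0.0549]
orientation: [0.0, 0.777, 0.629, 0.0]
wrist_force: [-3.3, 0.5, 4.8]
finger_gap: 0.0123
grip_force: 51.2
```

carry_out(
  moves=[
    {"tx": 0,"ty": 0,"tz": 0,"wx": 0,"wy": 0,"wz": 0.08,"claw": 1},
    {"tx": 0,"ty": 0,"tz": 0,"wx": 0,"wy": 0,"wz": 0.08,"claw": 1},
    {"tx": 0,"ty": 0,"tz": 0,"wx": 0,"wy": 0,"wz": 0,"claw": 1},
  ],
)

```text
clock: 2.25
tcp_pos: [0.6055, 0.0701, 0.0548]
orientation: [0.0, 0.724, 0.69, 0.0]
wrist_force: [-1.9, 0.6, 5.6]
finger_gap: 0.0121
grip_force: 51.3
```

```bash
cat > st.py <<'E'
from h import *
s=env.get_state(); m=R.from_quat(s["orientation"],scalar_first=True).as_matrix()
print("t",s["clock"],"tcp",s["tcp_pos"].round(4),"yaw",np.arctan2(m[1,1],m[0,1]).round(3),"F",s["wrist_force"].round(1),"M",s["ft_torque"].round(2),"gap",round(s["finger_gap"],4),"grip",s["grip_force"],"q",s["joint_pos"].round(2))
E
python3 st.py
```

```text
t 2.25 tcp [0.6055 0.0701 0.0548] yaw -0.049 F [-1.9  0.6  5.6] M [0.01 0.45 0.16] gap 0.0121 grip 51.310129165649414 q [-0.02  0.48 -0.15  0.94  0.    1.6 ]
```

carry_out(
  moves=[
    {"tx": 0,"ty": 0,"tz": 0,"wx": 0,"wy": 0,"wz": 0.08,"claw": 1},
    {"tx": 0,"ty": 0,"tz": 0,"wx": 0,"wy": 0,"wz": 0.08,"claw": 1},
    {"tx": 0,"ty": 0,"tz": 0,"wx": 0,"wy": 0,"wz": 0.08,"claw": 1},
  ],
)

```text
clock: 2.62
tcp_pos: [0.6054, 0.0701, 0.0548]
orientation: [-0.0, 0.636, 0.772, 0.0]
wrist_force: [-2.8, 0.2, 5.5]
finger_gap: 0.0124
grip_force: 51.3
```

```bash
python3 st.py; python3 - <<'E'
from h import *
im,V=pts("wrist"); cv2.imwrite("pics/w2.png",im)
E
```

```text
t 2.625 tcp [0.6054 0.0701 0.0548] yaw 0.192 F [-2.8  0.2  5.5] M [ 0.09  0.41 -0.18] gap 0.0124 grip 51.340211033821106 q [-0.02  0.48 -0.15  0.94  0.    1.36]
```

View pics/w2.png

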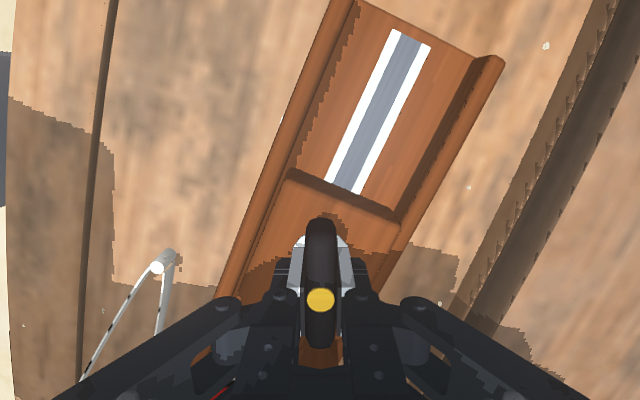

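The wing has turned with the fingers relative to the caddy, so counter-clockwise slackens it. Continuing.

carry_out(
  moves=[
    {"tx": 0,"ty": 0,"tz": 0,"wx": 0,"wy": 0,"wz": 0.08,"claw": 1},
    {"tx": 0,"ty": 0,"tz": 0,"wx": 0,"wy": 0,"wz": 0.08,"claw": 1},
    {"tx": 0,"ty": 0,"tz": 0,"wx": 0,"wy": 0,"wz": 0.08,"claw": 1},
    {"tx": 0,"ty": 0,"tz": 0,"wx": 0,"wy": 0,"wz": 0.08,"claw": 1},
    {"tx": 0,"ty": 0,"tz": 0,"wx": 0,"wy": 0,"wz": 0.08,"claw": 1},
    {"tx": 0,"ty": 0,"tz": 0,"wx": 0,"wy": 0,"wz": 0.08,"claw": 1},
    {"tx": 0,"ty": 0,"tz": 0,"wx": 0,"wy": 0,"wz": 0,"claw": 1},
    {"tx": 0,"ty": 0,"tz": 0,"wx": 0,"wy": 0,"wz": 0,"claw": 1},
  ],
)

```text
clock: 3.68
tcp_pos: [0.6052, 0.0701, 0.0546]
orientation: [-0.0, 0.436, 0.9, -0.0]
wrist_force: [-3.0, 0.2, 5.0]
finger_gap: 0.0123
grip_force: 51.3
```

```bash
python3 st.py
```

```text
t 3.675 tcp [0.6052 0.0701 0.0546] yaw 0.669 F [-3.   0.2  5. ] M [0.02 0.57 0.01] gap 0.0123 grip 51.29211902618408 q [-0.02  0.48 -0.15  0.94  0.    0.89]
```

carry_out(
  moves=[
    {"tx": 0.43,"ty": 1.95,"tz": 0,"wx": 0,"wy": 0,"wz": 0,"claw": 1},
    {"tx": 0.43,"ty": 1.95,"tz": 0,"wx": 0,"wy": 0,"wz": 0,"claw": 1},
    {"tx": 0.43,"ty": 1.95,"tz": 0,"wx": 0,"wy": 0,"wz": 0,"claw": 1},
    {"tx": 0.43,"ty": 1.95,"tz": 0,"wx": 0,"wy": 0,"wz": 0,"claw": 1},
    {"tx": 0,"ty": 0,"tz": 0,"wx": 0,"wy": 0,"wz": 0,"claw": 1},
    {"tx": 0,"ty": 0,"tz": 0,"wx": 0,"wy": 0,"wz": 0,"claw": -1},
    {"tx": 0,"ty": 0,"tz": 0,"wx": 0,"wy": 0,"wz": 0,"claw": -1},
    {"tx": 0,"ty": 0,"tz": 0,"wx": 0,"wy": 0,"wz": 0,"claw": -1},
  ],
)

```text
clock: 4.68
tcp_pos: [0.6227, 0.1477, 0.0541]
orientation: [-0.0, 0.436, 0.9, -0.0]
wrist_force: [-0.1, 0.9, 0.3]
finger_gap: 0.0663
grip_force: 0.0
```

carry_out(
  moves=[
    {"tx": 0,"ty": 0,"tz": 4,"wx": 0,"wy": 0,"wz": 0,"claw": -1},
    {"tx": 0,"ty": 0,"tz": 5,"wx": 0,"wy": 0,"wz": -0.06,"claw": -1},
    {"tx": -1,"ty": -4.4,"tz": 0,"wx": 0,"wy": 0,"wz": -0.165,"claw": -1},
    {"tx": -1,"ty": -4.4,"tz": 0,"wx": 0,"wy": 0,"wz": -0.165,"claw": -1},
    {"tx": -1,"ty": -4.5,"tz": 0,"wx": 0,"wy": 0,"wz": -0.165,"claw": -1},
    {"tx": -1,"ty": -4.5,"tz": 0,"wx": 0,"wy": 0,"wz": -0.165,"claw": -1},
    {"tx": -1,"ty": -4.4,"tz": 0,"wx": 0,"wy": 0,"wz": -0.165,"claw": -1},
    {"tx": 0,"ty": 0,"tz": 0,"wx": 0,"wy": 0,"wz": 0,"claw": -1},
  ],
)

```text
clock: 5.68
tcp_pos: [0.5722, -0.077, 0.1443]
orientation: [0.0, 0.781, 0.625, -0.0]
wrist_force: [-0.1, -0.2, 0.2]
finger_gap: 0.0853
grip_force: 0.0
```

```bash
python3 st.py; python3 - <<'E'
from h import *
im,V=pts("wrist"); cv2.imwrite("pics/w3.png",im); np.save("w3.npy",V)
W=pts("side")[1].reshape(-1,3); W=W[np.isfinite(W).all(1)]
e=np.array([.2151,.9766]); x=np.array([e[1],-e[0]]); o=np.array([.5839,-.0270])
L=np.c_[(W[:,:2]-o)@x,(W[:,:2]-o)@e,W[:,2]]
s=L[(abs(L[:,0])<.035)&(abs(L[:,1])<.25)&(abs(L[:,2]-.08)<.008)]
h,b=np.histogram(s[:,1],np.arange(-.23,.25,.005)); print([(round(float(c),3),int(k)) for c,k in zip(b,h) if k])
E
```

```text
t 5.675 tcp [ 0.5722 -0.077   0.1443] yaw -0.22 F [-0.1 -0.2  0.2] M [0.   0.01 0.01] gap 0.0853 grip 0.0 q [-0.27  0.36 -0.11  1.1  -0.    1.52]
[(-0.225, 5), (-0.22, 111), (-0.215, 46), (-0.21, 16), (-0.205, 29), (-0.2, 42), (-0.195, 38), (-0.19, 34), (-0.185, 38), (-0.18, 39), (-0.175, 36), (-0.17, 31), (-0.165, 29), (-0.16, 31), (-0.155, 26), (-0.15, 19), (-0.14, 28), (-0.135, 31), (-0.13, 12), (-0.125, 9), (-0.12, 7), (-0.115, 1), (-0.11, 2), (-0.08, 1), (-0.075, 4), (-0.07, 17), (-0.065, 24), (-0.06, 28), (-0.055, 31), (-0.05, 19), (-0.045, 26), (-0.04, 28), (-0.035, 17), (-0.03, 23), (-0.025, 12), (-0.02, 19), (-0.015, 22), (-0.01, 24), (-0.005, 29), (0.0, 25), (0.005, 22), (0.01, 21), (0.015, 22), (0.02, 25), (0.025, 23), (0.03, 18), (0.035, 14), (0.04, 1), (0.115, 14), (0.12, 48), (0.125, 19), (0.13, 7)]
```

View pics/w3.png

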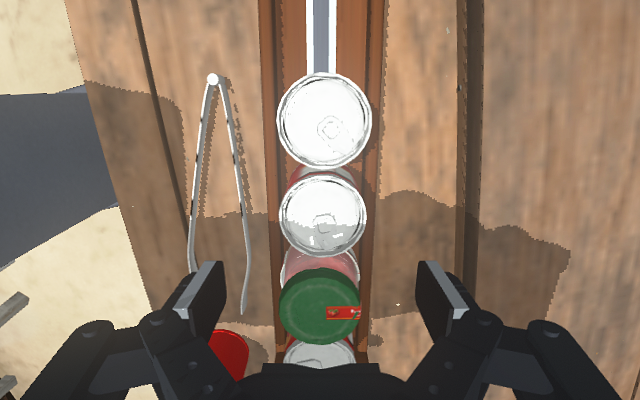

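The two outer tins (325,120) and (322,215) stand free and the stop is drawn back. The inner one, beside the green-lidded jar, is under the tool. I'll grip it and drag both tins along.

carry_out(
  moves=[
    {"tx": 0,"ty": 0,"tz": -5,"wx": 0,"wy": 0,"wz": 0,"claw": -1},
    {"tx": 0.05,"ty": 0.1,"tz": -4.6,"wx": 0,"wy": 0,"wz": 0,"claw": -1},
    {"tx": 0,"ty": 0,"tz": 0,"wx": 0,"wy": 0,"wz": 0,"claw": -0.5},
    {"tx": 0,"ty": 0,"tz": 0,"wx": 0,"wy": 0,"wz": 0,"claw": 1},
    {"tx": 0,"ty": 0,"tz": 0,"wx": 0,"wy": 0,"wz": 0,"claw": 1},
    {"tx": 0,"ty": 0,"tz": 0,"wx": 0,"wy": 0,"wz": 0,"claw": 1},
    {"tx": 0,"ty": 0,"tz": 0,"wx": 0,"wy": 0,"wz": 0,"claw": 1},
  ],
  newtons=30,
)

```text
clock: 6.65
tcp_pos: [0.5737, -0.0732, 0.0491]
orientation: [0.001, 0.779, 0.627, 0.0]
wrist_force: [0.7, -0.4, -1.5]
finger_gap: 0.0566
grip_force: 34.5
```

```bash
python3 st.py
```

```text
t 6.65 tcp [ 0.5737 -0.0732  0.0491] yaw -0.215 F [ 0.7 -0.4 -1.5] M [-0.04 -0.06  0.01] gap 0.0566 grip 34.47065234184265 q [-0.27  0.43 -0.24  0.89 -0.    1.52]
```

carry_out(
  moves=[
    {"tx": 0.31,"ty": 1.4,"tz": 0,"wx": 0,"wy": 0,"wz": 0,"claw": 1},
    {"tx": 0.31,"ty": 1.41,"tz": 0,"wx": 0,"wy": 0,"wz": 0,"claw": 1},
    {"tx": 0.31,"ty": 1.41,"tz": 0,"wx": 0,"wy": 0,"wz": 0,"claw": 1},
    {"tx": 0.31,"ty": 1.41,"tz": 0,"wx": 0,"wy": 0,"wz": 0,"claw": 1},
    {"tx": 0.31,"ty": 1.4,"tz": 0,"wx": 0,"wy": 0,"wz": 0,"claw": 1},
    {"tx": 0,"ty": 0,"tz": 0,"wx": 0,"wy": 0,"wz": 0,"claw": 1},
  ],
)

```text
clock: 7.4
tcp_pos: [0.5896, -0.0007, 0.0488]
orientation: [-0.0, 0.778, 0.628, 0.001]
wrist_force: [0.8, 0.6, 3.0]
finger_gap: 0.0566
grip_force: 35.1
```

carry_out(
  moves=[
    {"tx": 0,"ty": 0,"tz": 0,"wx": 0,"wy": 0,"wz": 0,"claw": -1},
    {"tx": 0,"ty": 0,"tz": 0,"wx": 0,"wy": 0,"wz": 0,"claw": -1},
    {"tx": 0,"ty": 0,"tz": 0,"wx": 0,"wy": 0,"wz": 0,"claw": -1},
    {"tx": 0,"ty": 0,"tz": 4,"wx": 0,"wy": 0,"wz": 0,"claw": -1},
    {"tx": 0,"ty": 0,"tz": 6,"wx": 0,"wy": 0,"wz": 0,"claw": -1},
    {"tx": -1,"ty": -5,"tz": 2,"wx": 0,"wy": 0,"wz": 0.15,"claw": -1},
    {"tx": -1,"ty": -5,"tz": 0,"wx": 0,"wy": 0,"wz": 0.15,"claw": -1},
    {"tx": 0,"ty": 0,"tz": 0,"wx": 0,"wy": 0,"wz": 0,"claw": -1},
  ],
)

```text
clock: 8.4
tcp_pos: [0.5683, -0.106, 0.1687]
orientation: [0.001, 0.678, 0.735, 0.0]
wrist_force: [0.4, 0.7, 0.4]
finger_gap: 0.0853
grip_force: 0.0
```

```bash
python3 st.py; python3 - <<'E'
from h import *
W=np.concatenate([pts(n)[1].reshape(-1,3) for n in("side","scene")]); W=W[np.isfinite(W).all(1)]
e=np.array([.2151,.9766]); x=np.array([e[1],-e[0]]); o=np.array([.5839,-.0270])
L=np.c_[(W[:,:2]-o)@x,(W[:,:2]-o)@e,W[:,2]]
s=L[(abs(L[:,0])<.03)&(abs(L[:,1])<.25)&(L[:,2]<.11)&(L[:,2]>.076)]
h,b=np.histogram(s[:,1],np.arange(-.23,.25,.005)); print([(round(float(c),3),int(k)) for c,k in zip(b,h) if k])
E
```

```text
t 8.4 tcp [ 0.5683 -0.106   0.1687] yaw 0.08 F [0.4 0.7 0.4] M [ 0.   -0.01 -0.03] gap 0.0853 grip 0.0 q [-0.32  0.34 -0.07  1.16 -0.    1.17]
[(-0.225, 5), (-0.22, 96), (-0.215, 65), (-0.21, 16), (-0.205, 47), (-0.2, 44), (-0.195, 57), (-0.19, 58), (-0.185, 69), (-0.18, 62), (-0.175, 53), (-0.17, 56), (-0.165, 59), (-0.16, 50), (-0.155, 35), (-0.15, 29), (-0.145, 28), (-0.14, 112), (-0.135, 91), (-0.13, 67), (-0.125, 75), (-0.12, 65), (-0.115, 55), (-0.11, 55), (-0.105, 48), (-0.1, 43), (-0.095, 30), (-0.09, 15), (-0.085, 1), (-0.015, 3), (-0.01, 32), (-0.005, 41), (0.0, 38), (0.005, 45), (0.01, 38), (0.015, 41), (0.02, 37), (0.025, 48), (0.03, 42), (0.035, 35), (0.04, 35), (0.045, 27), (0.05, 20), (0.055, 34), (0.06, 35), (0.065, 42), (0.07, 40), (0.075, 36), (0.08, 32), (0.085, 46), (0.09, 33), (0.095, 28), (0.1, 36), (0.105, 11), (0.115, 14), (0.12, 57), (0.125, 30), (0.13, 10), (0.155, 2), (0.16, 13), (0.165, 10), (0.17, 11), (0.175, 8), (0.18, 6), (0.185, 8), (0.19, 4), (0.195, 2)]
```

carry_out(
  moves=[
    {"tx": 0,"ty": -4.4,"tz": 0,"wx": 0,"wy": 0,"wz": 0.1,"claw": -1},
    {"tx": 0,"ty": -4.4,"tz": 0,"wx": 0,"wy": 0,"wz": 0.1,"claw": -1},
    {"tx": 0,"ty": -4.4,"tz": 0,"wx": 0,"wy": 0,"wz": 0.1,"claw": -1},
    {"tx": 0,"ty": -4.4,"tz": 0,"wx": 0,"wy": 0,"wz": 0.1,"claw": -1},
    {"tx": 0,"ty": -4.4,"tz": 0,"wx": 0,"wy": 0,"wz": 0.1,"claw": -1},
    {"tx": 0,"ty": -4.4,"tz": 0,"wx": 0,"wy": 0,"wz": 0.1,"claw": -1},
    {"tx": 0,"ty": -4.3,"tz": 0,"wx": 0,"wy": 0,"wz": 0.1,"claw": -1},
    {"tx": 0,"ty": 0,"tz": 0,"wx": 0,"wy": 0,"wz": 0,"claw": -1},
  ],
)

```text
clock: 9.5
tcp_pos: [0.5688, -0.4114, 0.1668]
orientation: [-0.0, 0.384, 0.923, 0.0]
wrist_force: [-0.3, 0.6, 0.4]
finger_gap: 0.0852
grip_force: 0.0
```

```bash
python3 st.py; python3 - <<'E'
from h import *
im,V=pts("wrist"); cv2.imwrite("pics/w4.png",im)
W=V.reshape(-1,3); W=W[np.isfinite(W).all(1)]
c=np.array([.5678,-.413])
for _ in range(3):
    s=W[(abs(W[:,2]-.086)<.004)&(np.linalg.norm(W[:,:2]-c,axis=1)<.034)]; (cc,r)=cv2.minEnclosingCircle((s[:,:2]*1000).astype(np.float32)); print(len(s),cc,r,s[:,2].mean())
E
```

```text
t 9.5 tcp [ 0.5688 -0.4114  0.1668] yaw 0.782 F [-0.3  0.6  0.4] M [ 0.01  0.02 -0.01] gap 0.0852 grip 0.0 q [-0.74  0.59  0.32  1.3   0.    0.05]
4517 (567.9808349609375, -412.1544189453125) 28.072866439819336 0.08628363014796205
4517 (567.9808349609375, -412.1544189453125) 28.072866439819336 0.08628363014796205
4517 (567.9808349609375, -412.1544189453125) 28.072866439819336 0.08628363014796205
```

View pics/w4.png

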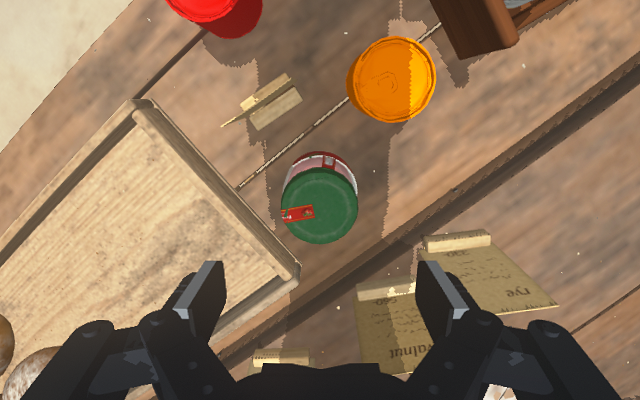

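Loose jar lid at (320,205), centre (0.568,-0.412). Left finger clears the tray corner (298,268), right finger clears the shelf edge. Going down.

carry_out(
  moves=[
    {"tx": -0.08,"ty": -0.08,"tz": -5,"wx": 0,"wy": 0,"wz": 0,"claw": -1},
    {"tx": 0,"ty": 0,"tz": -4.5,"wx": 0,"wy": 0,"wz": 0,"claw": -1},
    {"tx": 0,"ty": 0,"tz": -3.8,"wx": 0,"wy": 0,"wz": 0,"claw": -1},
    {"tx": 0,"ty": 0,"tz": 0,"wx": 0,"wy": 0,"wz": 0,"claw": -0.6},
    {"tx": 0,"ty": 0,"tz": 0,"wx": 0,"wy": 0,"wz": 0,"claw": 1},
    {"tx": 0,"ty": 0,"tz": 0,"wx": 0,"wy": 0,"wz": 0,"claw": 1},
    {"tx": 0,"ty": 0,"tz": 0,"wx": 0,"wy": 0,"wz": 0,"claw": 1},
    {"tx": 0,"ty": 0,"tz": 0,"wx": 0,"wy": 0,"wz": 0,"claw": 1},
  ],
  newtons=35,
)

```text
clock: 10.55
tcp_pos: [0.5683, -0.4107, 0.036]
orientation: [0.001, 0.383, 0.924, 0.0]
wrist_force: [0.6, 0.1, -1.6]
finger_gap: 0.0572
grip_force: 39.2
```

```bash
python3 st.py
```

```text
t 10.55 tcp [ 0.5683 -0.4107  0.036 ] yaw 0.785 F [ 0.6  0.1 -1.6] M [ 0.08 -0.02 -0.02] gap 0.0572 grip 39.23813865752891 q [-0.74  0.66  0.11  1.02  0.    0.05]
```

carry_out(
  moves=[
    {"tx": 0,"ty": 0,"tz": 2,"wx": 0,"wy": 0,"wz": 0,"claw": 1},
    {"tx": 0,"ty": 0,"tz": 4,"wx": 0,"wy": 0,"wz": 0,"claw": 1},
    {"tx": 0,"ty": 0,"tz": 4,"wx": 0,"wy": 0,"wz": 0,"claw": 1},
    {"tx": 0,"ty": 0,"tz": 3,"wx": 0,"wy": 0,"wz": 0,"claw": 1},
    {"tx": 0.07,"ty": 4.2,"tz": 0,"wx": 0,"wy": 0,"wz": -0.125,"claw": 1},
    {"tx": 0.07,"ty": 4.2,"tz": 0,"wx": 0,"wy": 0,"wz": -0.125,"claw": 1},
    {"tx": 0.07,"ty": 4.2,"tz": 0,"wx": 0,"wy": 0,"wz": -0.125,"claw": 1},
    {"tx": 0.07,"ty": 4.2,"tz": 0,"wx": 0,"wy": 0,"wz": -0.125,"claw": 1},
  ],
)

```text
clock: 11.55
tcp_pos: [0.5705, -0.2413, 0.1655]
orientation: [0.0, 0.601, 0.799, 0.0]
wrist_force: [0.3, -0.1, -3.2]
finger_gap: 0.058
grip_force: 39.1
```

carry_out(
  moves=[
    {"tx": 0.07,"ty": 4.2,"tz": 0,"wx": 0,"wy": 0,"wz": -0.125,"claw": 1},
    {"tx": 0.07,"ty": 4.2,"tz": 0,"wx": 0,"wy": 0,"wz": -0.125,"claw": 1},
    {"tx": 0.07,"ty": 4.3,"tz": 0,"wx": 0,"wy": 0,"wz": -0.125,"claw": 1},
    {"tx": 0.07,"ty": 4.3,"tz": 0,"wx": 0,"wy": 0,"wz": -0.125,"claw": 1},
    {"tx": 0,"ty": 0,"tz": 0,"wx": 0,"wy": 0,"wz": 0,"claw": 1},
    {"tx": 0,"ty": 0,"tz": 0,"wx": 0,"wy": 0,"wz": 0,"claw": 1},
  ],
)

```text
clock: 12.3
tcp_pos: [0.5737, -0.0727, 0.1656]
orientation: [0.0, 0.779, 0.628, 0.0]
wrist_force: [0.0, -0.5, -3.1]
finger_gap: 0.0575
grip_force: 39.1
```

```bash
python3 st.py; python3 - <<'E'
from h import *
im,V=pts("side"); cv2.imwrite("pics/s5.png",cv2.resize(im[100:280,250:470],None,fx=3.3,fy=3.3))
im,V=pts("wrist");
W=V.reshape(-1,3); W=W[np.isfinite(W).all(1)]
e=np.array([.2151,.9766]); x=np.array([e[1],-e[0]]); o=np.array([.5839,-.0270])
L=np.c_[(W[:,:2]-o)@x,(W[:,:2]-o)@e,W[:,2]]
for z in(.086,.1):
  s=L[(abs(L[:,0])<.03)&(abs(L[:,1])<.25)&(abs(L[:,2]-z)<.005)]
  h,b=np.histogram(s[:,1],np.arange(-.23,.25,.003)); print(z,[(round(float(c),3),int(k)) for c,k in zip(b,h) if k])
E
```

```text
t 12.3 tcp [ 0.5737 -0.0727  0.1656] yaw -0.214 F [ 0.  -0.5 -3.1] M [ 0.05 -0.04 -0.01] gap 0.0575 grip 39.10216160933487 q [-0.26  0.35 -0.07  1.15 -0.    1.52]
0.086 [(-0.008, 50), (-0.005, 183), (-0.002, 229), (0.001, 282), (0.004, 318), (0.007, 343), (0.01, 355), (0.013, 414), (0.016, 369), (0.019, 412), (0.022, 437), (0.025, 424), (0.028, 340), (0.031, 399), (0.034, 382), (0.037, 353), (0.04, 318), (0.043, 260), (0.046, 172), (0.049, 47), (0.052, 162), (0.055, 258), (0.058, 322), (0.061, 363), (0.064, 403), (0.067, 433), (0.07, 448), (0.073, 473), (0.076, 466), (0.079, 476), (0.082, 455), (0.085, 254)]
0.1 []
```

View pics/s5.png

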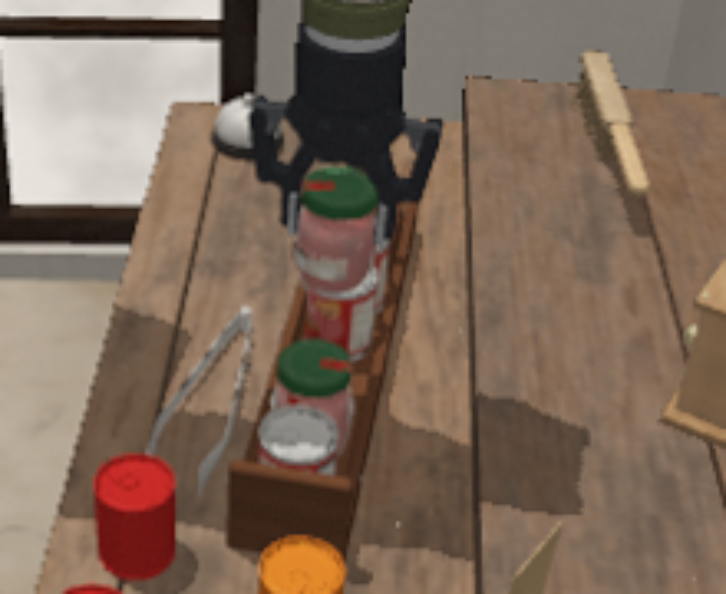

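The held jar is upright over the gap, and the row jar and first tin stand undisturbed. Lowering.

carry_out(
  moves=[
    {"tx": 0.03,"ty": 0.1,"tz": -3,"wx": 0,"wy": 0,"wz": 0,"claw": 1},
    {"tx": 0,"ty": 0,"tz": -2.5,"wx": 0,"wy": 0,"wz": 0,"claw": 1},
    {"tx": 0,"ty": 0,"tz": -2,"wx": 0,"wy": 0,"wz": 0,"claw": 1},
    {"tx": 0,"ty": 0,"tz": -1.5,"wx": 0,"wy": 0,"wz": 0,"claw": 1},
    {"tx": 0,"ty": 0,"tz": -1.5,"wx": 0,"wy": 0,"wz": 0,"claw": 1},
    {"tx": 0,"ty": 0,"tz": 0,"wx": 0,"wy": 0,"wz": 0,"claw": 1},
  ],
)

```text
clock: 13.15
tcp_pos: [0.5729, -0.0716, 0.0591]
orientation: [-0.001, 0.779, 0.627, -0.001]
wrist_force: [0.0, -0.1, -3.5]
finger_gap: 0.0573
grip_force: 39.1
```

carry_out(
  moves=[
    {"tx": 0,"ty": 0,"tz": -0.5,"wx": 0,"wy": 0,"wz": 0,"claw": 1},
    {"tx": 0,"ty": 0,"tz": -0.3,"wx": 0,"wy": 0,"wz": 0,"claw": 1},
    {"tx": 0,"ty": 0,"tz": -0.1,"wx": 0,"wy": 0,"wz": 0,"claw": 1},
    {"tx": 0,"ty": 0,"tz": 0,"wx": 0,"wy": 0,"wz": 0,"claw": 1},
  ],
)

```text
clock: 13.65
tcp_pos: [0.5739, -0.0715, 0.0515]
orientation: [0.0, 0.779, 0.627, 0.0]
wrist_force: [-0.4, -0.2, -3.9]
finger_gap: 0.0575
grip_force: 39.1
```

```bash
python3 st.py
```

```text
t 13.65 tcp [ 0.5739 -0.0715  0.0515] yaw -0.215 F [-0.4 -0.2 -3.9] M [-0.01  0.    0.01] gap 0.0575 grip 39.102754360064864 q [-0.26  0.43 -0.24  0.9  -0.    1.52]
```

carry_out(
  moves=[
    {"tx": 0,"ty": 0,"tz": -0.15,"wx": 0,"wy": 0,"wz": 0,"claw": 1},
    {"tx": 0,"ty": 0,"tz": -0.1,"wx": 0,"wy": 0,"wz": 0,"claw": 1},
    {"tx": 0,"ty": 0,"tz": 0,"wx": 0,"wy": 0,"wz": 0,"claw": 1},
  ],
)

```text
clock: 14.02
tcp_pos: [0.5741, -0.0716, 0.0499]
orientation: [0.001, 0.779, 0.627, 0.0]
wrist_force: [-3.5, 0.4, 4.9]
finger_gap: 0.0574
grip_force: 40.0
```

carry_out(
  moves=[
    {"tx": 0,"ty": 0,"tz": 0,"wx": 0,"wy": 0,"wz": 0,"claw": -1},
    {"tx": 0,"ty": 0,"tz": 0,"wx": 0,"wy": 0,"wz": 0,"claw": -1},
    {"tx": 0,"ty": 0,"tz": 0,"wx": 0,"wy": 0,"wz": 0,"claw": -1},
    {"tx": 0,"ty": 0,"tz": 3,"wx": 0,"wy": 0,"wz": 0,"claw": -1},
    {"tx": 0,"ty": 0,"tz": 5,"wx": 0,"wy": 0,"wz": 0,"claw": -1},
    {"tx": 0.6,"ty": 2.7,"tz": 2,"wx": 0,"wy": 0,"wz": 0.13,"claw": -1},
    {"tx": 0.8,"ty": 3.8,"tz": 0,"wx": 0,"wy": 0,"wz": 0.15,"claw": -1},
    {"tx": 0.8,"ty": 3.8,"tz": 0,"wx": 0,"wy": 0,"wz": 0.15,"claw": -1},
  ],
)

```text
clock: 15.02
tcp_pos: [0.5964, 0.0322, 0.1494]
orientation: [0.001, 0.626, 0.78, 0.0]
wrist_force: [0.3, -0.4, -0.2]
finger_gap: 0.0853
grip_force: 0.0
```

carry_out(
  moves=[
    {"tx": 0.9,"ty": 3.8,"tz": 0,"wx": 0,"wy": 0,"wz": 0.15,"claw": -1},
    {"tx": 0.9,"ty": 3.9,"tz": 0,"wx": 0,"wy": 0,"wz": 0.15,"claw": -1},
    {"tx": 0.85,"ty": 3.9,"tz": 0,"wx": 0,"wy": 0,"wz": 0.15,"claw": -1},
    {"tx": 0,"ty": 0,"tz": 0,"wx": 0,"wy": 0,"wz": 0,"claw": -1},
    {"tx": 0,"ty": 0,"tz": 0,"wx": 0,"wy": 0,"wz": 0,"claw": -1},
  ],
)

```text
clock: 15.65
tcp_pos: [0.6221, 0.1473, 0.1485]
orientation: [-0.0, 0.438, 0.899, -0.0]
wrist_force: [-0.1, -0.1, 0.0]
finger_gap: 0.0855
grip_force: 0.0
```

```bash
python3 st.py; python3 - <<'E'
from h import *
im,V=pts("wrist"); cv2.imwrite("pics/w6.png",im)
m=(im.max(2)<60)&(V[...,2]>.074)&(V[...,2]<.09); 
e=np.array([.2151,.9766]); x=np.array([e[1],-e[0]]); o=np.array([.5839,-.0270])
P=V[m]; L=np.c_[(P[:,:2]-o)@x,(P[:,:2]-o)@e]; P=P[(abs(L[:,0])<.035)&(L[:,1]>.13)&(L[:,1]<.25)]
print(len(P),cv2.minAreaRect((P[:,:2]*1000).astype(np.float32)))
W=np.concatenate([pts(n)[1].reshape(-1,3) for n in("side","scene")]); W=W[np.isfinite(W).all(1)]
L=np.c_[(W[:,:2]-o)@x,(W[:,:2]-o)@e,W[:,2]]
for z in(.085,.1):
  s=L[(abs(L[:,0])<.03)&(abs(L[:,1])<.25)&(abs(L[:,2]-z)<.005)]
  h,b=np.histogram(s[:,1],np.arange(-.23,.25,.005)); print(z,[(round(float(c),3),int(k)) for c,k in zip(b,h) if k])
E
```

```text
t 15.65 tcp [0.6221 0.1473 0.1485] yaw 0.664 F [-0.1 -0.1  0. ] M [ 0.01  0.04 -0.04] gap 0.0855 grip 0.0 q [ 0.11  0.47  0.08  1.18 -0.    1.01]
205 ((622.1979370117188, 149.15304565429688), (11.878252029418945, 54.18658447265625), 38.367008209228516)
0.085 [(-0.225, 3), (-0.22, 40), (-0.215, 53), (-0.21, 6), (-0.205, 22), (-0.2, 36), (-0.195, 46), (-0.19, 39), (-0.185, 66), (-0.18, 50), (-0.175, 54), (-0.17, 46), (-0.165, 51), (-0.16, 48), (-0.155, 37), (-0.15, 21), (-0.145, 3), (-0.14, 32), (-0.135, 21), (-0.13, 8), (-0.125, 7), (-0.12, 3), (-0.11, 1), (-0.08, 6), (-0.075, 13), (-0.07, 9), (-0.065, 8), (-0.06, 4), (-0.055, 3), (-0.05, 2), (-0.045, 2), (-0.01, 7), (-0.005, 19), (0.0, 30), (0.005, 41), (0.01, 30), (0.015, 32), (0.02, 34), (0.025, 34), (0.03, 36), (0.035, 38), (0.04, 28), (0.045, 26), (0.05, 19), (0.055, 22), (0.06, 36), (0.065, 30), (0.07, 38), (0.075, 35), (0.08, 27), (0.085, 33), (0.09, 27), (0.095, 34), (0.1, 28), (0.105, 12), (0.115, 7), (0.12, 23), (0.125, 23), (0.13, 1), (0.155, 2), (0.16, 11), (0.165, 10), (0.17, 8), (0.175, 12), (0.18, 7), (0.185, 11), (0.19, 4)]
0.1 [(-0.145, 18), (-0.14, 40), (-0.135, 43), (-0.13, 53), (-0.125, 54), (-0.12, 55), (-0.115, 46), (-0.11, 49), (-0.105, 44), (-0.1, 45), (-0.095, 34), (-0.09, 14), (-0.085, 3), (-0.08, 27), (-0.075, 44), (-0.07, 39), (-0.065, 41), (-0.06, 55), (-0.055, 44), (-0.05, 49), (-0.045, 38), (-0.04, 40), (-0.035, 40), (-0.03, 21), (-0.025, 2)]
```

View pics/w6.png

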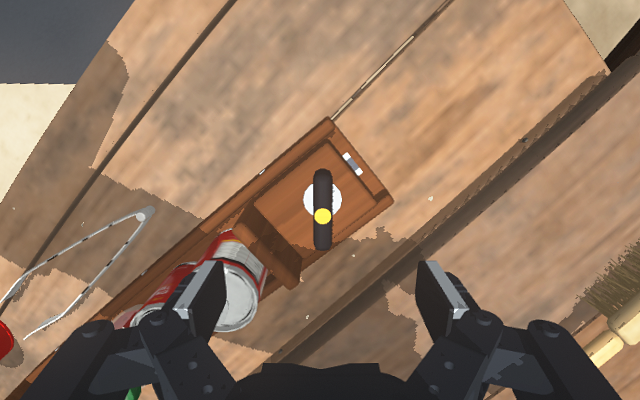

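The knob wing (322,210) lies along the pads. I'll go down half open so the finger clears the stop plate.

carry_out(
  moves=[
    {"tx": 0.02,"ty": 0.1,"tz": 0,"wx": 0,"wy": 0,"wz": 0,"claw": 0.0},
    {"tx": 0,"ty": 0,"tz": 0,"wx": 0,"wy": 0,"wz": 0,"claw": 0.0},
    {"tx": 0,"ty": 0,"tz": -2,"wx": 0,"wy": 0,"wz": 0,"claw": 0.0},
    {"tx": 0,"ty": 0,"tz": 0,"wx": 0,"wy": 0,"wz": 0,"claw": 0.0},
  ],
  newtons=60,
)

```text
clock: 16.3
tcp_pos: [0.6213, 0.1481, 0.1274]
orientation: [-0.001, 0.438, 0.899, -0.001]
wrist_force: [-0.7, 0.2, -0.3]
finger_gap: 0.0426
grip_force: 0.0
```

carry_out(
  moves=[
    {"tx": 0,"ty": 0,"tz": -3,"wx": 0,"wy": 0,"wz": 0,"claw": 0.0},
    {"tx": 0,"ty": 0,"tz": -3,"wx": 0,"wy": 0,"wz": 0,"claw": 0.0},
    {"tx": 0,"ty": 0,"tz": -1.3,"wx": 0,"wy": 0,"wz": 0,"claw": 0.0},
    {"tx": 0,"ty": 0,"tz": 0,"wx": 0,"wy": 0,"wz": 0,"claw": 1},
    {"tx": 0,"ty": 0,"tz": 0,"wx": 0,"wy": 0,"wz": 0,"claw": 1},
    {"tx": 0,"ty": 0,"tz": 0,"wx": 0,"wy": 0,"wz": 0,"claw": 1},
    {"tx": 0,"ty": 0,"tz": 0,"wx": 0,"wy": 0,"wz": 0,"claw": 1},
  ],
)

```text
clock: 17.18
tcp_pos: [0.6231, 0.1484, 0.057]
orientation: [0.001, 0.438, 0.899, 0.0]
wrist_force: [-1.5, -0.9, 4.4]
finger_gap: 0.0119
grip_force: 61.8
```

carry_out(
  moves=[
    {"tx": -0.11,"ty": -0.49,"tz": 0,"wx": 0,"wy": 0,"wz": 0,"claw": 1},
    {"tx": -0.11,"ty": -0.49,"tz": 0,"wx": 0,"wy": 0,"wz": 0,"claw": 1},
    {"tx": -0.11,"ty": -0.49,"tz": 0,"wx": 0,"wy": 0,"wz": 0,"claw": 1},
    {"tx": -0.11,"ty": -0.49,"tz": 0,"wx": 0,"wy": 0,"wz": 0,"claw": 1},
    {"tx": -0.11,"ty": -0.49,"tz": 0,"wx": 0,"wy": 0,"wz": 0,"claw": 1},
    {"tx": 0,"ty": 0,"tz": 0,"wx": 0,"wy": 0,"wz": 0,"claw": 1},
  ],
)

```text
clock: 17.92
tcp_pos: [0.6181, 0.1264, 0.057]
orientation: [0.0, 0.437, 0.9, 0.003]
wrist_force: [-0.1, 8.0, 3.8]
finger_gap: 0.0114
grip_force: 61.9
```

```bash
python3 st.py
```

```text
t 17.925 tcp [0.6181 0.1264 0.057 ] yaw 0.667 F [-0.1  8.   3.8] M [ 1.51  0.06 -0.07] gap 0.0114 grip 61.92111432552338 q [ 0.07  0.52 -0.09  0.96  0.    0.98]
```

carry_out(
  moves=[
    {"tx": -0.08,"ty": -0.35,"tz": 0,"wx": 0,"wy": 0,"wz": 0,"claw": 1},
    {"tx": -0.08,"ty": -0.35,"tz": 0,"wx": 0,"wy": 0,"wz": 0,"claw": 1},
    {"tx": -0.07,"ty": -0.3,"tz": 0,"wx": 0,"wy": 0,"wz": 0,"claw": 1},
    {"tx": 0,"ty": 0,"tz": 0,"wx": 0,"wy": 0,"wz": 0,"claw": 1},
  ],
)

```text
clock: 18.42
tcp_pos: [0.6161, 0.1175, 0.0571]
orientation: [0.0, 0.437, 0.9, 0.004]
wrist_force: [0.7, 11.2, 2.6]
finger_gap: 0.0119
grip_force: 61.8
```

```bash
python3 st.py
```

```text
t 18.425 tcp [0.6161 0.1175 0.0571] yaw 0.667 F [ 0.7 11.2  2.6] M [ 2.13 -0.09 -0.19] gap 0.0119 grip 61.824472546577454 q [ 0.06  0.51 -0.1   0.96  0.01  0.96]
```

carry_out(
  moves=[
    {"tx": -0.05,"ty": -0.25,"tz": 0,"wx": 0,"wy": 0,"wz": 0,"claw": 1},
    {"tx": -0.05,"ty": -0.25,"tz": 0,"wx": 0,"wy": 0,"wz": 0,"claw": 1},
    {"tx": 0,"ty": 0,"tz": 0,"wx": 0,"wy": 0,"wz": 0,"claw": 1},
  ],
)

```text
clock: 18.8
tcp_pos: [0.6152, 0.1131, 0.057]
orientation: [-0.0, 0.436, 0.9, 0.004]
wrist_force: [1.2, 13.4, 2.4]
finger_gap: 0.0118
grip_force: 61.8
```

carry_out(
  moves=[
    {"tx": -0.05,"ty": -0.2,"tz": 0,"wx": 0,"wy": 0,"wz": 0,"claw": 1},
    {"tx": -0.05,"ty": -0.2,"tz": 0,"wx": 0,"wy": 0,"wz": 0,"claw": 1},
    {"tx": 0,"ty": 0,"tz": 0,"wx": 0,"wy": 0,"wz": 0,"claw": 1},
  ],
)

```text
clock: 19.18
tcp_pos: [0.6145, 0.1099, 0.0571]
orientation: [-0.0, 0.436, 0.9, 0.005]
wrist_force: [2.4, 15.3, 2.4]
finger_gap: 0.0117
grip_force: 61.7
```

carry_out(
  moves=[
    {"tx": -0.04,"ty": -0.2,"tz": 0,"wx": 0,"wy": 0,"wz": 0,"claw": 1},
    {"tx": 0,"ty": 0,"tz": 0,"wx": 0,"wy": 0,"wz": 0,"claw": 1},
    {"tx": 0,"ty": 0,"tz": 0,"wx": 0,"wy": 0,"wz": 0,"claw": 1},
  ],
)

```text
clock: 19.55
tcp_pos: [0.6144, 0.1098, 0.0571]
orientation: [-0.0, 0.435, 0.9, 0.007]
wrist_force: [2.9, 21.2, -0.7]
finger_gap: 0.0121
grip_force: 61.6
```

```bash
python3 st.py; python3 - <<'E'
from h import *
e=np.array([.2151,.9766]); x=np.array([e[1],-e[0]]); o=np.array([.5839,-.0270])
W=np.concatenate([pts(n)[1].reshape(-1,3) for n in("side","scene")]); W=W[np.isfinite(W).all(1)]
L=np.c_[(W[:,:2]-o)@x,(W[:,:2]-o)@e,W[:,2]]
for z in(.085,.1):
  s=L[(abs(L[:,0])<.03)&(abs(L[:,1])<.25)&(abs(L[:,2]-z)<.005)]
  h,b=np.histogram(s[:,1],np.arange(-.23,.25,.005)); print(z,[(round(float(c),3),int(k)) for c,k in zip(b,h) if k])
E
```

```text
t 19.55 tcp [0.6144 0.1098 0.0571] yaw 0.67 F [ 2.9 21.2 -0.7] M [ 4.05 -0.54 -0.22] gap 0.0121 grip 61.63821816444397 q [ 0.04  0.5  -0.11  0.95  0.01  0.94]
0.085 [(-0.225, 2), (-0.22, 40), (-0.215, 44), (-0.21, 26), (-0.205, 28), (-0.2, 44), (-0.195, 40), (-0.19, 58), (-0.185, 54), (-0.18, 59), (-0.175, 50), (-0.17, 55), (-0.165, 48), (-0.16, 43), (-0.155, 31), (-0.15, 33), (-0.145, 17), (-0.14, 12), (-0.135, 9), (-0.13, 3), (-0.125, 2), (-0.12, 2), (-0.115, 1), (-0.11, 1), (-0.09, 3), (-0.085, 9), (-0.08, 10), (-0.075, 7), (-0.07, 4), (-0.065, 2), (-0.06, 1), (-0.03, 5), (-0.025, 10), (-0.02, 22), (-0.015, 34), (-0.01, 41), (-0.005, 36), (0.0, 31), (0.005, 37), (0.01, 34), (0.015, 29), (0.02, 27), (0.025, 23), (0.03, 23), (0.035, 30), (0.04, 34), (0.045, 29), (0.05, 37), (0.055, 27), (0.06, 37), (0.065, 29), (0.07, 28), (0.075, 30), (0.08, 21), (0.085, 26), (0.09, 6), (0.115, 6), (0.12, 18), (0.125, 23), (0.13, 7), (0.135, 10), (0.14, 4), (0.145, 5), (0.15, 3)]
0.1 [(-0.155, 9), (-0.15, 40), (-0.145, 44), (-0.14, 49), (-0.135, 51), (-0.13, 58), (-0.125, 67), (-0.12, 43), (-0.115, 49), (-0.11, 49), (-0.105, 30), (-0.1, 20), (-0.095, 3), (-0.09, 39), (-0.085, 37), (-0.08, 47), (-0.075, 46), (-0.07, 47), (-0.065, 43), (-0.06, 41), (-0.055, 39), (-0.05, 43), (-0.045, 32), (-0.04, 23), (-0.035, 1), (0.1, 1), (0.105, 3), (0.11, 3), (0.115, 6), (0.12, 6), (0.125, 1), (0.13, 1), (0.135, 5), (0.14, 8), (0.145, 2), (0.155, 2)]
```

Resistance rises and the stop stalls at about 48 mm, so the row is closed. Tightening.

carry_out(
  moves=[
    {"tx": 0,"ty": 0,"tz": 0,"wx": 0,"wy": 0,"wz": -0.11,"claw": 1},
    {"tx": 0,"ty": 0,"tz": 0,"wx": 0,"wy": 0,"wz": -0.11,"claw": 1},
    {"tx": 0,"ty": 0,"tz": 0,"wx": 0,"wy": 0,"wz": -0.11,"claw": 1},
    {"tx": 0,"ty": 0,"tz": 0,"wx": 0,"wy": 0,"wz": -0.11,"claw": 1},
    {"tx": 0,"ty": 0,"tz": 0,"wx": 0,"wy": 0,"wz": -0.11,"claw": 1},
    {"tx": 0,"ty": 0,"tz": 0,"wx": 0,"wy": 0,"wz": -0.11,"claw": 1},
    {"tx": 0,"ty": 0,"tz": 0,"wx": 0,"wy": 0,"wz": -0.1,"claw": 1},
    {"tx": 0,"ty": 0,"tz": 0,"wx": 0,"wy": 0,"wz": 0,"claw": 1},
  ],
)

```text
clock: 20.65
tcp_pos: [0.6144, 0.1097, 0.0573]
orientation: [-0.003, 0.739, 0.674, 0.006]
wrist_force: [2.7, 20.4, 2.5]
finger_gap: 0.012
grip_force: 61.7
```

```bash
python3 st.py
```

```text
t 20.65 tcp [0.6144 0.1097 0.0573] yaw -0.091 F [ 2.7 20.4  2.5] M [ 3.99 -0.38 -0.16] gap 0.012 grip 61.741812229156494 q [ 0.04  0.5  -0.11  0.95  0.01  1.7 ]
```

carry_out(
  moves=[
    {"tx": 0,"ty": 0,"tz": 0,"wx": 0,"wy": 0,"wz": -0.05,"claw": 1},
    {"tx": 0,"ty": 0,"tz": 0,"wx": 0,"wy": 0,"wz": -0.05,"claw": 1},
    {"tx": 0,"ty": 0,"tz": 0,"wx": 0,"wy": 0,"wz": -0.04,"claw": 1},
    {"tx": 0,"ty": 0,"tz": 0,"wx": 0,"wy": 0,"wz": 0,"claw": 1},
  ],
)

```text
clock: 21.15
tcp_pos: [0.6144, 0.1097, 0.0573]
orientation: [-0.003, 0.784, 0.621, 0.006]
wrist_force: [2.2, 20.4, 2.2]
finger_gap: 0.012
grip_force: 61.8
```

```bash
python3 st.py
```

```text
t 21.15 tcp [0.6144 0.1097 0.0573] yaw -0.23 F [ 2.2 20.4  2.2] M [ 3.96 -0.42  0.09] gap 0.012 grip 61.76579475402832 q [ 0.04  0.5  -0.11  0.95  0.01  1.84]
```

carry_out(
  moves=[
    {"tx": 0.07,"ty": 0.3,"tz": 0,"wx": 0,"wy": 0,"wz": 0,"claw": 1},
    {"tx": 0,"ty": 0,"tz": 0,"wx": 0,"wy": 0,"wz": 0,"claw": -0.2},
    {"tx": 0,"ty": 0,"tz": 0,"wx": 0,"wy": 0,"wz": 0,"claw": -0.2},
    {"tx": 0,"ty": 0,"tz": 3,"wx": 0,"wy": 0,"wz": 0,"claw": -0.2},
    {"tx": 0,"ty": 0,"tz": 5,"wx": 0,"wy": 0,"wz": 0,"claw": -0.2},
    {"tx": 0,"ty": 0,"tz": 5,"wx": 0,"wy": 0,"wz": 0,"claw": -0.2},
    {"tx": -1,"ty": -4,"tz": 3,"wx": 0,"wy": 0,"wz": 0,"claw": -1},
    {"tx": -1,"ty": -4,"tz": 3,"wx": 0,"wy": 0,"wz": 0,"claw": -1},
  ],
)

```text
clock: 22.15
tcp_pos: [0.5929, 0.0248, 0.247]
orientation: [0.001, 0.785, 0.62, 0.0]
wrist_force: [1.0, 0.6, 0.1]
finger_gap: 0.0846
grip_force: 0.0
```

carry_out(
  moves=[
    {"tx": 0,"ty": 0,"tz": 0,"wx": 0,"wy": 0,"wz": 0,"claw": -1},
    {"tx": 0,"ty": 0,"tz": 0,"wx": 0,"wy": 0,"wz": 0,"claw": -1},
    {"tx": 0,"ty": 0,"tz": 0,"wx": 0,"wy": 0,"wz": 0,"claw": -1},
  ],
)

```text
clock: 22.52
tcp_pos: [0.5926, 0.0266, 0.2444]
orientation: [-0.001, 0.785, 0.62, -0.001]
wrist_force: [0.5, 1.1, -0.3]
finger_gap: 0.0853
grip_force: 0.0
```

```bash
python3 st.py; python3 - <<'E'
from h import *
im,V=pts("wrist"); cv2.imwrite("pics/w7.png",im)
e=np.array([.2151,.9766]); x=np.array([e[1],-e[0]]); o=np.array([.5839,-.0270])
m=(im.max(2)<60)&(V[...,2]>.074)&(V[...,2]<.09); P=V[m]; L=np.c_[(P[:,:2]-o)@x,(P[:,:2]-o)@e]; k=(abs(L[:,0])<.035)&(L[:,1]>.1)&(L[:,1]<.2)
r=cv2.minAreaRect((L[k]*1000).astype(np.float32)); print(k.sum(),r)
E
```

```text
t 22.525 tcp [0.5926 0.0266 0.2444] yaw -0.234 F [ 0.5  1.1 -0.3] M [ 0.    0.04 -0.03] gap 0.0853 grip 0.0 q [-0.09  0.35  0.13  1.35  0.    1.71]
99 ((0.07584524154663086, 139.42971801757812), (51.582000732421875, 11.483444213867188), 89.24319458007812)
```

View pics/w7.png

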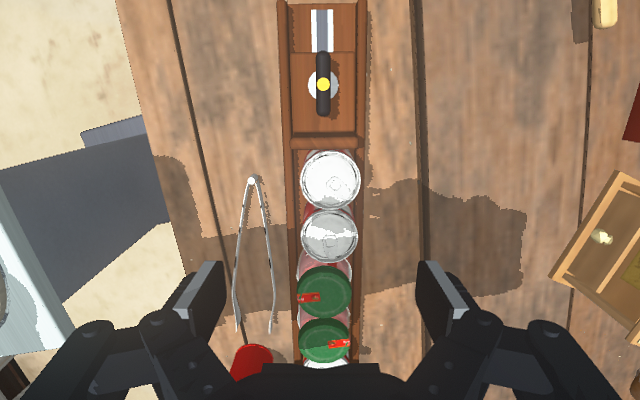

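The row is closed, with the two green-lidded jars next to each other at (323,292) and (325,340) and the tins at (330,180) and (328,237). The wing is in line with the caddy, about 0.01 rad from tight, the stop is at about 47 mm, and the tongs are undisturbed. Handing in.

```bash
python3 -c "
from workcell import env
print(env.hand_in())"
```

```text
the job is handed in; nothing more can be done
None
```

I handed the job in: the loose jam jar is in the row right beside the other jam jar, the stop is snug at about 47 mm, and the left-to-loosen (counter-clockwise) knob is turned back tight; hand-in returned no verdict.

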